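Clear the label and aim the scanner at it

TASK

The ear defenders left straddling the carton cover its label: lift them off and hang them by the headband over the middle part of the steel rail, one cup on either side of the bar, and let go. Then draw the hand scanner up out of its stand, turn it so that its window points straight down, and finish while holding it still in the air with the window about 10 cm above the middle of the label. Leave the carton and the tub, bottle, white box and tape roll where they are.

Things in the scene. Friction and masses are not known exactly. Their poses are not given: they have to be found in the camera images.
- carton: Closed brown carton, 160 (x) x 100 (y) x 60 high mm, 0.8 kg, loose on the table. Origin at the centre of its underside, z up.
- label (a point): Middle of the white 70 x 50 mm label with dark bars, on the carton's top face, 60 mm above the carton's origin.
- muffs: Rigid ear defenders, 0.22 kg, an upside-down U 145 mm high, 183 mm wide (y, cup to cup), standing on its cups astride the carton with about 9 mm to spare each side. Origin midway between the cups' undersides, z up. Red-black cups: 60 mm in x, 75 high, 118 mm apart inside. Black crown pad: 36 (x) x 70 (y) x 20 mm thick, 125 to 145 mm above the origin; pinch it across x. Thin band arms 28 mm wide.
- crown (a point): Centre of the underside of the headband pad, 125 mm above the muffs' origin: the place that sits on the bar.
- rail: Fixed hanging rail: a round steel bar 16 mm in diameter, 240 mm long along its y axis, on two blue posts 14 mm thick at y = -113 and +113 mm, each with a foot 70 x 30 x 8 mm. Origin on the table below the middle of the bar, z up; bar axis 140 mm and bar top 148 mm above the table.
- bar_top (a point): Middle of the bar, on its top line, 148 mm above the table.
- stand: Fixed grey scanner stand: base 110 x 90 x 12 mm with an upright open socket, inside 31 (x) x 37 (y) mm, 70 mm deep, rim 82 mm above the table. Origin at the centre of the underside, socket on its z axis.
- scanner: Hand scanner, about 0.17 kg, standing in the stand's socket with 2.5 mm play. Black handle 26 (x) x 32 (y) x 125 mm along z; yellow head on top, a block 105 long, 42 wide (y), 38 mm thick, whose front droops 35 degrees below level towards -x. Origin at the centre of the handle's foot (12 mm above the table at first), z up along the handle. It comes out straight up, by more than 70 mm.
- head (a point): Point on the centre line of the scanner's head, on the handle's axis 135 mm above the handle's foot. The head runs from 30 mm behind this point to 75 mm ahead of it along the window's direction. A good place to grip, across the head's 42 mm width (y).
- window (a point): Centre of the amber window on the front end of the scanner's head, 75 mm ahead of head. Its z axis points back from the window into the head (straight up when the window looks straight down); y is the scanner's y. In the stand the window looks towards the scanner's -x, 35 degrees below level, so looking straight down takes pitching its front down by 55 degrees more.
- tub: Bystander: black tub with paper label, 90 mm in diameter, 85 mm high. Origin under its centre.
- pink_bottle: Bystander: pink bottle with white cap, 56 mm in diameter, 130 mm high. Origin under its centre.
- white_box: Bystander: white box 50 x 50 x 80 mm high. Origin under its centre.
- tape_roll: Bystander: blue tape roll lying flat, 90 mm outside diameter, 25 mm high. Origin under its centre.

How it is judged:
On the way, in this order (a step that is already met when the one before it is completed fails the run):
1. the ear defenders hang by their headband over the rail, a cup on each side of the bar, and are let go (x of crown in the frame of rail between -0.03 and 0.03 m and y of crown in the frame of rail between -0.1 and 0.1 m and z of crown in the frame of rail between 0.138 and 0.16 m and angle between the y axis of muffs and the x axis of rail, either way round below 0.6 rad and angle between muffs's own z axis and vertical below 0.5 rad and contact force between muffs and rail above 0.5 N and contact force between muffs and the fingers below 0.1 N and linear speed of muffs below 0.05 m/s), for 0.3 s.
2. the scanner is held by the fingers, clear above its socket (z of scanner in the frame of stand above 0.085 m and contact force between the fingers and scanner above 1 N), for 0.2 s.
At the end, for the whole second after the job is handed in: Ear defenders hang free over the bar (crown within 30 mm of it, 100 mm of its middle; 0.6 rad of square, leaning under 0.5). Scanner held still by the fingers alone, foot over 90 mm up; window within 0.4 rad of straight down, 35 mm of the label's middle, 50 to 160 mm above. Carton flat (all of step 1 and contact force between the fingers and scanner above 1 N and contact force between scanner and carton below 0.1 N and contact force between scanner and stand below 0.1 N and contact force between scanner and rail below 0.1 N and contact force between scanner and muffs below 0.1 N and contact force between scanner and tub below 0.1 N and contact force between scanner and pink_bottle below 0.1 N and contact force between scanner and white_box below 0.1 N and contact force between scanner and tape_roll below 0.1 N and angle between window's own z axis and vertical below 0.4 rad and horizontal distance between window and label below 0.035 m and z of window in the frame of label between 0.05 and 0.16 m and height (world z) of scanner above 0.09 m and linear speed of scanner below 0.03 m/s and angle between carton's own z axis and vertical below 0.1 rad); the arm keeps its last pose, push and grip.
It fails at once if the carton is shifted by more than 30 mm (distance of carton from where it was at the start of the episode above 0.03 m).
It fails at once if the tub is shifted by more than 30 mm (distance of tub from where it was at the start of the episode above 0.03 m).
It fails at once if the pink bottle is shifted by more than 30 mm (distance of pink_bottle from where it was at the start of the episode above 0.03 m).
It fails at once if the white box is shifted by more than 30 mm (distance of white_box from where it was at the start of the episode above 0.03 m).
It fails at once if the tape roll is shifted by more than 30 mm (distance of tape_roll from where it was at the start of the episode above 0.03 m).
It also fails if it takes over 56 s, if anything falls off the work surface, if the arm or the gripper's body presses on something with over 40 N, if the wrist force passes 120 N, or if a joint passes its speed limit or range.

ROBOT

A 7-joint arm with a two-finger parallel gripper is mounted at the origin on the work surface. World frame = base frame: x ahead of the robot, y to its left, z up, the work surface at z = 0. Lengths are in m, angles in rad, forces in N, time in s.
With the tool pointing down it reaches from about 0.35 to 0.9 m from the base axis. Payload 19.9 kg.
Tool frame: the origin (TCP) lies between the finger pads; the fingertips stand 19 mm ahead of it and the grasp point (between the pads) is the TCP; z points along the fingers, y is the line along which they close (so a half turn about z gives the same grasp; the last joint's range is limited). The gripper opens to 94 mm and grips with 3 to 60 N. Pads are 16 mm wide; open, the fingers measure 119 mm over their backs; the gripper's body (75 mm by 177 mm) begins 78 mm behind the grasp point.
Start: joints at [-1.347, 0.417, -0.01, 1.614, 0.005, 1.111, -0.053], TCP at [0.164, 0.603, 0.203] pointing down, gripper open.
Joint ranges: [-2.81, 2.81], [-0.39, 2.02], [-1.27, 1.25], [0.06, 2.57], [-1.19, 4.33], [0.19, 2], [-2.82, 2.82]. Speed limits (rad/s): [1.89, 1.89, 2.39, 2.39, 3.01, 3.01, 3.01].

INTERFACE

Orientations are given as a 3x3 rotation matrix whose columns are the frame's x, y, z axes.
In Python, from rig import robot gives the robot as it stands. Calls block until the motion is done:
- robot.move_ptp(position, orientation): joint-space move of the TCP to a pose.
- robot.move_linear(position, velocity=0.15, frame=None, threshold=None): straight line of the TCP; frame=None keeps the orientation; velocity is the mean speed in m/s. With threshold (N) it stops when the force on the tool has changed by that much, and returns True; else False.
- robot.goto_joints(angles): joint-space move.
- robot.gripper_to(opening): finger opening in m; the grip force is fixed at half the most; returns when the fingers have stopped.
- robot.pause(seconds).
- robot.ik(position, orientation): joint angles nearest the present ones, or None.
- robot.get_state(): the state.
- robot.grab_frame(name): name is "scene" or "side" or "wrist"; returns the picture (480x640x3 uint8, red, green, blue); there is no depth.
- robot.camera_info(name): a dict with "fx", "fy", "cx", "cy" (pixels), "rvec" (rotation vector, rad) and "tvec" (3), from world to camera coordinates, as OpenCV has them. Camera axes: x right, y down, z forward; pixel columns grow to the right and rows downward; lengths in m; the calibration is good to about 2 mm. A picture is of the moment at which its call begins: read the wrist's pose just before it. camera_info takes no time and is no camera call; for the wrist camera it gives the pose at the moment of the call.
A pose or a line that the arm cannot do raises robot.PlanningError and nothing moves.
- robot.sign_off(): hands the job in; it is judged then, once.
The state is a dict: "time": time; "qpos": joint angles; "joint_vel": joint speeds; "effort": joint torques, N m; "ee_pos": TCP position; "tool_rot": TCP orientation; "force": force on the tool from outside, world axes, zero at the start; "moment": the same for the moment, N m; "opening": finger opening in m; "grasp_force": force on a finger pad.
Only numpy, scipy, OpenCV 4.12 (cv2) and the standard library are available. Lean on these libraries where they do the work, as an engineer would, in place of code of your own. Each camera call takes 0.05 s, during which the arm holds its last target. There are 200 camera calls.

## Working session

There is one attempt and no reset: what is moved stays moved. The work goes in short steps, each a Python script; the robot and the scene stay as the last script left them, time stands still between calls to the robot, and variables do not carry over. Pictures are saved under pics/ and viewed, at most 10 in all, crops included, and the job is handed in when it is done.

```bash
mkdir -p pics; ls; cat > h.py <<'E'
import numpy as np, cv2
from rig import robot
def cam(n):
    c=robot.camera_info(n); R=cv2.Rodrigues(np.array(c["rvec"],float))[0]; t=np.array(c["tvec"],float).ravel()
    K=np.array([[c["fx"],0,c["cx"]],[0,c["fy"],c["cy"]],[0,0,1]]); return K,R,t
def ray(C,uv):
    K,R,t=C; d=R.T@np.linalg.inv(K)@np.array([uv[0],uv[1],1.]); return -R.T@t,d/np.linalg.norm(d)
def plane(C,uv,z):
    o,d=ray(C,uv); return o+d*(z-o[2])/d[2]
def tri(C1,u1,C2,u2):
    o1,d1=ray(C1,u1);o2,d2=ray(C2,u2)
    s=np.linalg.lstsq(np.c_[d1,-d2],o2-o1,rcond=None)[0]; a=o1+s[0]*d1;b=o2+s[1]*d2
    return (a+b)/2,np.linalg.norm(a-b)
def proj(C,p):
    K,R,t=C; q=K@(R@np.asarray(p)+t); return q[:2]/q[2]
def snap(n,f):
    C=cam(n); im=robot.grab_frame(n); cv2.imwrite("pics/"+f,im[:,:,::-1]); return C,im
E
python3 - <<'E'
from h import *
for n in("scene","side","wrist"):
    C,im=snap(n,n+"0.png"); print(n,-C[1].T@C[2],C[1][2],C[0][0,0])
E
```

```text
pics
scene [1.24456861 0.34766736 0.65020698] [-0.71826323 -0.38984367 -0.5762984 ] 482.73506855009265
side [ 0.45257928 -0.65882887  0.58377124] [ 0.17482453  0.80235368 -0.57067062] 439.78702463788596
wrist [0.08336381 0.62492378 0.3840041 ] [ 0.272593   -0.07574504 -0.95914324] 384.202449926577
```

View pics/scene0.png

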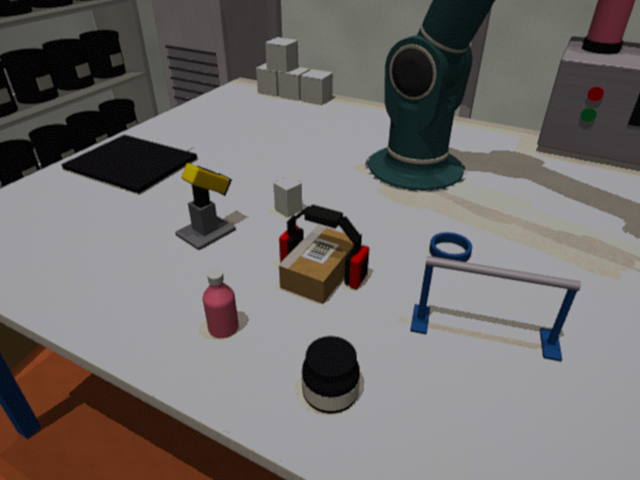

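View pics/side0.png

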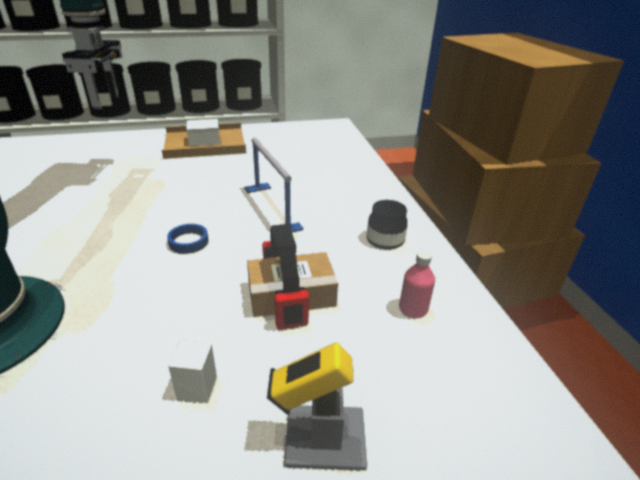

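The scene view shows the muffs at about (322,240), bar ends at (430,262) and (578,286), and the scanner head at (205,178). The side view shows the pad at (284,243), bar ends at (289,181) and (255,141), and the yellow head at (312,375). I'll triangulate these roughly first, then refine with the wrist camera.

```bash
python3 - <<'E'
from h import *
np.set_printoptions(precision=4,suppress=True)
S,D=cam("scene"),cam("side")
for n,a,b in [("barA",(430,262),(289,181)),("barB",(578,286),(255,141)),("pad",(323,214),(284,240)),("head",(206,179),(312,375)),("label",(320,250),(292,270))]:
    print(n,*tri(S,a,D,b))
for n,uv,C,z in [("feetA",(421,319),S,.0),("feetB",(551,344),S,0.),("tub",(330,385),S,.0),("bottle",(222,325),S,0),("wbox",(288,210),S,0),("tape",(452,247),S,.0125),("stand",(205,231),S,.012),("stand",(326,437),D,.012)]:
    print(n,plane(C,uv,z)[:2])
for n in("scene","side"):
    C=cam(n); im=cv2.imread(f"pics/{n}0.png"); h=cv2.cvtColor(im,cv2.COLOR_BGR2HSV)
    for c,lo,hi in [("red",(0,200,100),(6,255,255)),("yel",(20,150,80),(32,255,255)),("brown",(8,80,60),(18,200,255)),("blue",(100,150,60),(125,255,255))]:
        m=cv2.inRange(h,lo,hi); N,_,st,ce=cv2.connectedComponentsWithStats(m)
        for s,e in zip(st[1:],ce[1:]):
            if s[4]>60: print(n,c,s,e)
E
```

```text
barA [0.5902 0.2102 0.1358] 0.00821573724510803
barB [0.5401 0.4371 0.1399] 0.00321439685786797
pad [ 0.5435 -0.0188  0.1374] 0.006038140545732014
head [ 0.5333 -0.3146  0.1349] 0.0023600856189687717
label [ 0.5593 -0.0154  0.0625] 0.002713491584603133
feetA [0.5837 0.2127]
feetB [0.534 0.434]
tub [0.7964 0.1304]
bottle [ 0.7725 -0.1054]
wbox [ 0.3755 -0.2028]
tape [0.3515 0.2052]
stand [ 0.5603 -0.315 ]
stand [ 0.5539 -0.3275]
scene red [351 247  17  16 132] [359.3106 255.0833]
scene yel [182 163  47  21 379] [198.6095 173.4037]
scene brown [ 280  229   73   74 2151] [314.7978 268.3477]
scene brown [  14  344   78   74 2842] [ 47.9564 378.7069]
scene brown [   0  403  213   77 8671] [ 85.7572 451.5507]
scene blue [431 233  40  24 235] [450.8    245.0553]
scene blue [411 305  18  28 285] [419.4    320.8456]
scene blue [541 329  20  31 366] [549.7896 345.8415]
side yel [ 271  344   81   65 2605] [313.0564 378.0299]
side brown [  376    33   264   445 31642] [539.4097 214.6726]
side brown [ 163  123   82   35 1254] [203.7496 141.7624]
side brown [296 253  37  24 457] [317.3217 263.8578]
side brown [248 257  32  28 533] [261.3659 269.9831]
side brown [305 284  30  25 286] [317.1713 295.6364]
side brown [253 292  23  23 334] [263.9581 301.9192]
side blue [  449     0   191   342 18929] [594.8168 139.8031]
```

```bash
cat >> h.py <<'E'
from scipy.spatial.transform import Rotation as Ro
def down(yaw,pitch=0.):
    # tool y axis horizontal at angle yaw; z down, then tilted by pitch about tool y
    y=np.array([np.cos(yaw),np.sin(yaw),0]); z=np.array([0,0,-1.])
    M=np.c_[np.cross(y,z),y,z]; return Ro.from_rotvec(pitch*y).as_matrix()@M
E
python3 - <<'E'
from h import *
np.set_printoptions(precision=3,suppress=True)
s=robot.get_state(); print(s["tool_rot"],s["ee_pos"],s["time"])
for n,p,yaws in [("muff",[.54,-.02,.15],(0,np.pi)),("muffview",[.5,-.02,.33],(0,np.pi)),("rail",[.565,.323,.31],(1.785,1.785-np.pi)),("raillow",[.565,.323,.17],(1.785,1.785-np.pi)),("scan",[.55,-.32,.147],(np.pi/2,-np.pi/2)),("fin",[.56,-.015,.235],(np.pi/2,-np.pi/2))]:
    for y in yaws:
        for pt in ((0,) if n!="fin" and n!="scan" else (-.96,-.6,-.4,.4,.6,.96)):
            R=down(y,pt); q=robot.ik(p,R); print(n,round(y,2),pt,R[:,2],q if q is None else np.array(q))
E
```

```text
[[-0.965  0.262 -0.   ]
 [ 0.262  0.965 -0.001]
 [-0.    -0.001 -1.   ]] [0.164 0.603 0.203] 0.15
muff 0 0 [ 0.  0. -1.] [-0.609  0.405  0.736  1.897 -0.328  0.962  0.278]
muff 3.14 0 [ 0.  0. -1.] [-0.839  0.549  1.086  1.903 -0.566  1.038 -2.65 ]
muffview 0 0 [ 0.  0. -1.] [-0.757  0.106  0.804  1.764 -0.079  1.305  0.065]
muffview 3.14 0 [ 0.  0. -1.] None
rail 1.78 0 [ 0.  0. -1.] [-0.672  0.395  0.148  1.41  -0.058  1.341  1.263]
rail -1.36 0 [ 0.  0. -1.] [-1.004  0.448  0.634  1.423 -0.266  1.357 -1.717]
raillow 1.78 0 [ 0.  0. -1.] [-0.643  0.495  0.106  1.58  -0.058  1.07   1.263]
raillow -1.36 0 [ 0.  0. -1.] [-0.993  0.56   0.61   1.593 -0.348  1.1   -1.652]
scan 1.57 -0.96 [ 0.819 -0.    -0.574] [ 1.569  0.584 -0.92   2.217  4.234  0.278 -1.831]
scan 1.57 -0.6 [ 0.565 -0.    -0.825] [ 1.268  0.407 -0.718  2.044 -0.299  0.306  2.493]
scan 1.57 -0.4 [ 0.389 -0.    -0.921] [ 0.094  0.399  0.614  1.95  -0.787  0.674  2.788]
scan 1.57 0.4 [-0.389  0.    -0.921] [-0.065  0.873  0.834  1.333 -0.364  1.5    2.32 ]
scan 1.57 0.6 [-0.565  0.    -0.825] [-0.003  0.974  0.754  1.165 
[... 825 characters left out ...]
n 1.57 0.4 [-0.389  0.    -0.921] [-0.347  0.574  0.493  1.437 -0.21   1.594  1.739]
fin 1.57 0.6 [-0.565  0.    -0.825] [-0.273  0.703  0.428  1.284 -0.195  1.807  1.731]
fin 1.57 0.96 [-0.819  0.    -0.574] None
fin -1.57 -0.96 [-0.819 -0.    -0.574] None
fin -1.57 -0.6 [-0.565 -0.    -0.825] [-0.477  0.808  0.826  1.293 -0.383  1.851 -1.22 ]
fin -1.57 -0.4 [-0.389 -0.    -0.921] [-0.559  0.676  0.862  1.445 -0.387  1.637 -1.234]
fin -1.57 0.4 [ 0.389  0.    -0.921] [-0.597  0.05   0.583  2.081 -0.034  0.619 -1.567]
fin -1.57 0.6 [ 0.565  0.    -0.825] [-0.585 -0.039  0.536  2.238  0.133  0.34  -1.726]
fin -1.57 0.96 [ 0.819  0.    -0.574] [-1.054 -0.109  0.982  2.506  2.736  0.291  1.993]
```

View pics/wrist0.png

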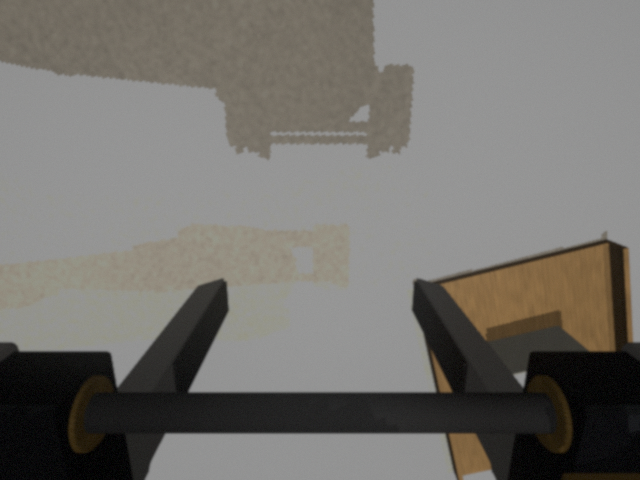

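The wrist view only shows empty table and a tray; the fingers fill the lower half, and the camera sits on the tool's +x side. Next I'll take wrist views over the rail and then the muffs.

```bash
python3 - <<'E'
from h import *
import pickle
V={}
R=down(0.)
for n,p in [("r1",[.52,.40,.36]),("r2",[.60,.30,.36]),("m1",[.54,.06,.36]),("m2",[.54,-.06,.36])]:
    robot.move_ptp(p,R); robot.pause(.15); V[n]=snap("wrist",n+".png")[0]
pickle.dump(V,open("V.pkl","wb")); print(robot.get_state()["time"])
a=[cv2.resize(cv2.imread(f"pics/{n}.png"),(400,300),interpolation=cv2.INTER_AREA) for n in V]
cv2.imwrite("pics/mont.png",np.vstack([np.hstack(a[:2]),np.hstack(a[2:])]))
E
```

```text
4.6667
```

View pics/mont.png

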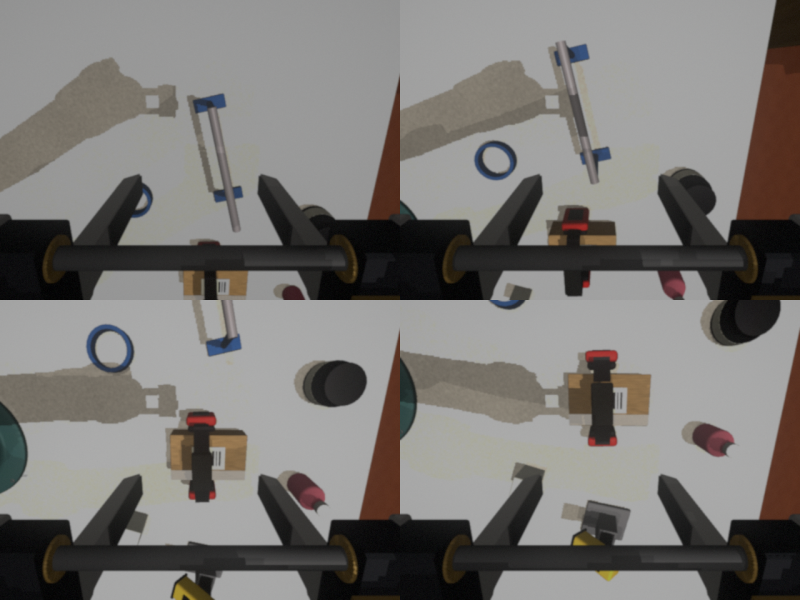

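Top row: the bar is cleanly visible in both rail views. Bottom row: the muffs are near full-res (320,240) in m1 and (322,155) in m2, and the label lies to the right of the band. I'll look at enlarged crops to fix pad edges.

```bash
python3 - <<'E'
import cv2,numpy as np
f=lambda n,x,y,w,h:cv2.resize(cv2.imread(f"pics/{n}.png")[y:y+h,x:x+w],(400,500),interpolation=cv2.INTER_CUBIC)
a=f("m1",260,160,136,170);b=f("m2",260,70,136,170)
cv2.imwrite("pics/crop1.png",np.clip(np.hstack([a,b])*1.6,0,255).astype(np.uint8))
E
```

```text
(no output)
```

View pics/crop1.png

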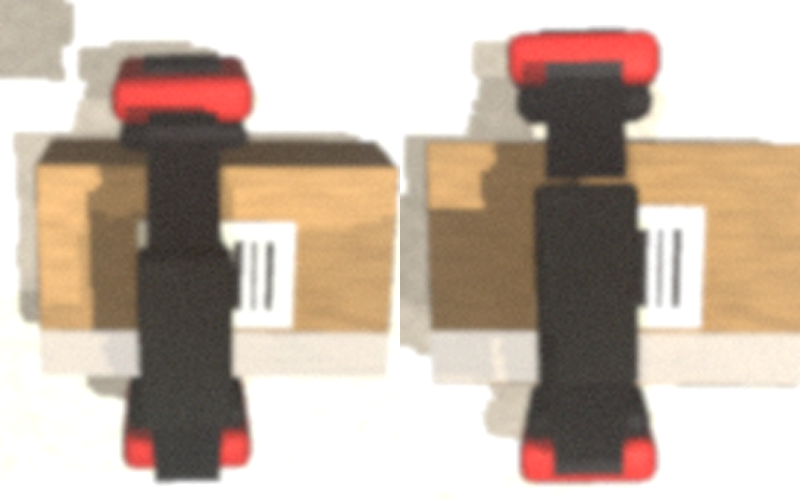

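The crops show pad corners at about (139,252) and (234,252) in m1, and (136,185), (236,185), (138,384) and (238,384) in m2 (crop pixels). The label's right half is visible at its right. Now I'll compute.

```bash
python3 - <<'E'
from h import *
import pickle
np.set_printoptions(precision=4,suppress=True)
V=pickle.load(open("V.pkl","rb")); k=136/400
f=lambda p,x,y:(p[0]*k+x,p[1]*k+y)
m1=[f(p,260,160) for p in [(139,252),(234,252)]]
m2=[f(p,260,70) for p in [(136,185),(236,185),(138,384),(238,384)]]
for i in(0,1): print("padcorner",tri(V["m1"],m1[i],V["m2"],m2[i]))
P=[plane(V["m2"],u,.145) for u in m2]; print(np.array(P),np.mean(P,0))
print("lowred", tri(V["m1"],f((187,478),260,160),V["m2"],f((190,480),260,70)))
print("topred", tri(V["m1"],f((182,118),260,160),V["m2"],f((183,82),260,70)))
print("scene pad mid",tri(cam("scene"),(323,214),V["m2"],np.mean(m2,0)),tri(cam("side"),(284,240),V["m2"],np.mean(m2,0)))
A=[tri(V["r1"],(338*1.,173),V["r2"],(258,67)),tri(V["r1"],(378,370),V["r2"],(312,291))]; print(A)
# bar by plane with edges: grey bar ends
for n,u in [("r1",[(338,173),(378,370)]),("r2",[(258,67),(312,291)])]:
    q=[plane(V[n],x,.14) for x in u]; d=q[0]-q[1]; print(n,*q,np.linalg.norm(d),np.arctan2(d[1],d[0]))
print("label", [plane(V["m2"],f(p,260,70),.06) for p in [(305,205),(305,326)]])
E
```

```text
padcorner (array([0.5259, 0.0173, 0.1359]), np.float64(0.00012707918840361201))
padcorner (array([0.561 , 0.0174, 0.1359]), np.float64(0.0012417208231254341))
[[ 0.5261  0.0175  0.145 ]
 [ 0.5599  0.0175  0.145 ]
 [ 0.5262 -0.0506  0.145 ]
 [ 0.5617 -0.0505  0.145 ]] [ 0.5435 -0.0165  0.145 ]
lowred (array([ 0.5451, -0.1   ,  0.0942]), np.float64(0.0006994173069272339))
topred (array([0.5423, 0.0554, 0.0671]), np.float64(3.206639885192768e-05))
scene pad mid (array([ 0.5435, -0.0162,  0.1406]), np.float64(0.00015647345134092225)) (array([ 0.5448, -0.017 ,  0.1334]), np.float64(0.0024201842819195733))
[(array([0.5383, 0.4377, 0.1402]), np.float64(0.002396237362587282)), (array([0.589 , 0.2066, 0.1469]), np.float64(0.0030261905115326927))]
r1 [0.5374 0.4369 0.14  ] [0.5891 0.2006 0.14  ] 0.2419066442113763 1.7863700411061891
r2 [0.5392 0.4384 0.14  ] [0.59   0.2046 0.14  ] 0.2392543517520336 1.7846787897684204
label [array([0.5928, 0.0082, 0.06  ]), array([ 0.5945, -0.0416,  0.06  ])]
```

```bash
python3 - <<'E'
from h import *
np.set_printoptions(precision=4,suppress=True)
R=down(.01); c=[.5435,-.0165]
robot.move_ptp([*c,.22],R); robot.move_linear([*c,.148],velocity=.08)
robot.gripper_to(.025); s=robot.get_state(); print(s["opening"],s["grasp_force"],s["time"])
robot.move_linear([*c,.36],velocity=.12); s=robot.get_state(); print(s["opening"],s["force"],s["time"])
robot.move_ptp([.564,.3205,.36],down(1.7855)); robot.pause(.3)
s=robot.get_state(); print(s["opening"],s["force"],s["ee_pos"],s["time"])
snap("scene","s1.png");snap("side","d1.png")
a=[cv2.imread("pics/s1.png")[100:400,300:640],cv2.imread("pics/d1.png")[0:300,120:460]]
cv2.imwrite("pics/c2.png",np.hstack(a))
E
```

```text
0.025061775925253504 0.0 7.5
0.02446806675413898 [ 0.0505 -1.2189 -0.0235] 9.4167
0.024906736524581252 [ 0.6761  0.7762 -0.0885] [0.5642 0.32   0.3602] 10.9917
```

View pics/c2.png

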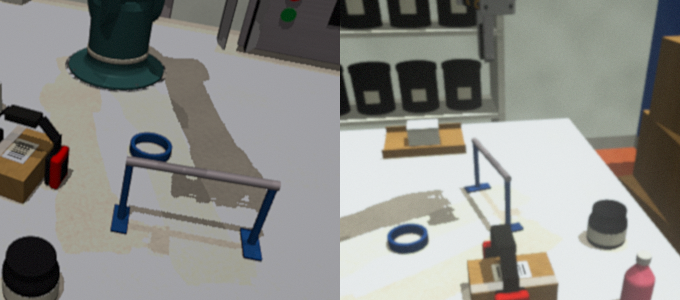

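The gripper closed on nothing: both crops show the muffs still astride the carton, with opening 25 mm and zero force. The pad must be lower than assumed, so I'll go back, look from two places again and measure its height properly.

```bash
python3 - <<'E'
from h import *
import pickle
V={}
R=down(.0)
robot.gripper_to(.09)
for n,p in [("n1",[.46,-.09,.30]),("n2",[.54,-.09,.30]),("n3",[.62,-.09,.30])]:
    robot.move_ptp(p,R); robot.pause(.15); V[n]=snap("wrist",n+".png")[0]
pickle.dump(V,open("V2.pkl","wb")); print(robot.get_state()["time"])
o=[]
for n in V:
    u,v=proj(V[n],[.5435,-.0165,.13]).astype(int); print(n,u-65,v-125)
    im=cv2.imread(f"pics/{n}.png"); c=im[v-125:v+125,u-65:u+65]
    o.append(cv2.resize(np.clip(c*2.2,0,255).astype(np.uint8),(260,500),interpolation=cv2.INTER_CUBIC))
cv2.imwrite("pics/c3.png",np.hstack(o))
E
```

```text
15.1917
n1 349 12
n2 259 11
n3 169 11
```

View pics/c3.png

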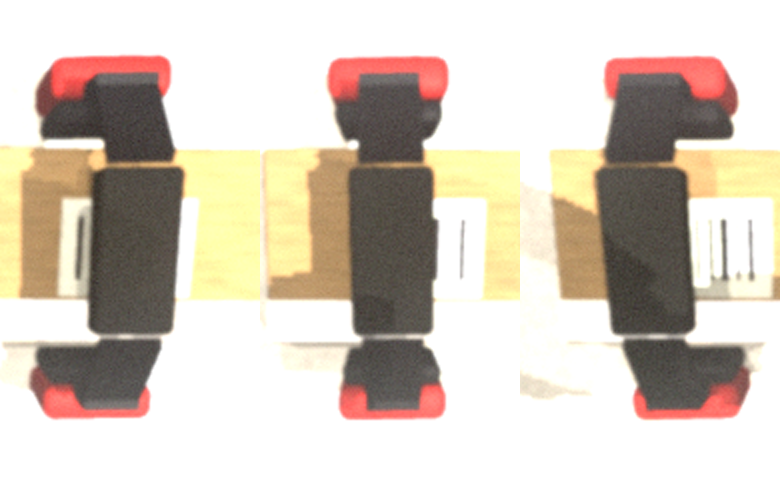

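The crops show the black pad clearly against the brown carton. Right-hand corners in n1 are (183,168) and (173,332). In n2 the corners are (91,167), (173,167), (95,332) and (173,333), and the left ones in n3 are (78,169) and (93,333).

```bash
python3 - <<'E'
from h import *
import pickle
np.set_printoptions(precision=4,suppress=True)
V=pickle.load(open("V2.pkl","rb")); O=dict(n1=(349,12),n2=(259,11),n3=(169,11))
f=lambda n,p:(O[n][0]+p[0]/2,O[n][1]+p[1]/2)
for a,pa,b,pb in [("n1",(183,168),"n2",(173,167)),("n1",(173,332),"n2",(173,333)),("n3",(78,169),"n2",(91,167)),("n3",(93,333),"n2",(95,332)),("n1",(169,58),"n3",(87+40,58))]:
    print(*tri(V[a],f(a,pa),V[b],f(b,pb)))
# label bars/right edge, n2/n3 ; cup far edge
print("label R", tri(V["n2"],f("n2",(227,198)),V["n3"],f("n3",(251,200))))
print("carton TL n2",plane(V["n2"],f("n2",(4,150)),.06))
E
```

```text
[0.5605 0.0176 0.1401] 0.0005648867777084373
[ 0.5616 -0.0506  0.142 ] 0.00021164569358656454
[0.5264 0.0174 0.143 ] 0.0007241154016825049
[ 0.5273 -0.0504  0.1429] 0.000456013438063117
[0.5498 0.058  0.1449] 0.00024499416550699803
label R (array([0.5931, 0.008 , 0.0664]), np.float64(0.0009435009233144445))
carton TL n2 [0.4789 0.0321 0.06  ]
```

The pad top is about 143 mm, so the muffs stand as described. The finger pads simply didn't reach far enough down. I'll grip with the TCP at pad mid-height and check the force before lifting.

```bash
python3 - <<'E'
from h import *
np.set_printoptions(precision=4,suppress=True)
R=down(.01); c=[.544,-.0165]
robot.move_ptp([*c,.20],R); robot.move_linear([*c,.138],velocity=.08); robot.pause(.2)
print(robot.get_state()["ee_pos"])
robot.gripper_to(.025); s=robot.get_state(); print(s["opening"],s["grasp_force"],s["time"])
if s["grasp_force"]>3:
    robot.move_linear([*c,.36],velocity=.12); robot.pause(.2); s=robot.get_state(); print(s["opening"],s["force"],s["grasp_force"],s["time"])
E
```

```text
[ 0.5442 -0.0164  0.1384]
0.03542188169022761 29.999282956123352 17.8333
0.035351385043833734 [-0.1181 -0.3758 -2.4932] 29.99448448419571 20.0333
```

```bash
python3 - <<'E'
from h import *
np.set_printoptions(precision=4,suppress=True)
c=[.564,.3205]
robot.move_ptp([*c,.36],down(1.7855)); 
s=robot.get_state(); print(s["opening"],s["force"],s["ee_pos"],s["time"])
robot.move_linear([*c,.19],velocity=.12)
t=robot.move_linear([*c,.167],velocity=.04,threshold=4); s=robot.get_state(); print(t,s["ee_pos"],s["force"])
robot.gripper_to(.06); robot.pause(.4); 
robot.move_linear([*c,.26],velocity=.12); print(robot.get_state()["time"])
snap("scene","s2.png");snap("side","d2.png")
a=[cv2.imread("pics/s2.png")[100:400,300:640],cv2.imread("pics/d2.png")[0:300,120:460]]
cv2.imwrite("pics/c4.png",np.hstack(a))
E
```

```text
0.035505025160032254 [-0.4311 -0.3272 -1.923 ] [0.5645 0.3192 0.3601] 21.3083
False [0.5641 0.3205 0.1671] [-0.2538  0.2731 -1.9361]
25.5083
```

View pics/c4.png

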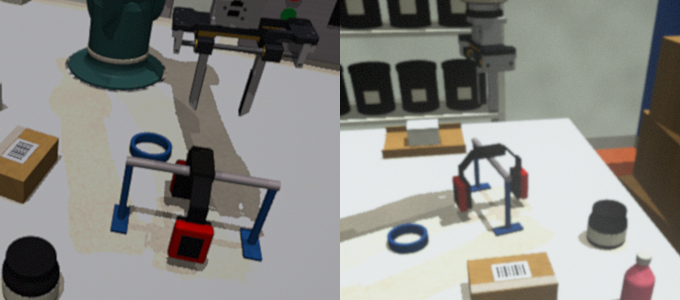

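The muffs hang squarely over the bar with a cup on each side (scene crop around (195,200), side crop around (490,180)), and the gripper is clear. The label is now visible. Next I'll take wrist views of the label and the scanner.

```bash
python3 - <<'E'
from h import *
import pickle
np.set_printoptions(precision=4,suppress=True)
V={};R=down(.0)
for n,p in [("l1",[.56,-.09,.34]),("k1",[.50,-.39,.33]),("k2",[.60,-.39,.33])]:
    robot.move_ptp(p,R); robot.pause(.15); V[n]=snap("wrist",n+".png")[0]
pickle.dump(V,open("V3.pkl","wb")); print(robot.get_state()["time"])
im=cv2.imread("pics/l1.png"); u,v=proj(V["l1"],[.5585,-.017,.06]).astype(int)
m=(im[v-50:v+50,u-60:u+60].min(2)>110).astype(np.uint8); m=cv2.morphologyEx(m,cv2.MORPH_CLOSE,np.ones((9,9)))
N,L,st,ce=cv2.connectedComponentsWithStats(m)
for s,e in zip(st[1:],ce[1:]):
    if s[4]>200: print(s,plane(V["l1"],e+[u-60,v-50],.06))
o=[im[v-75:v+75,u-100:u+100]]
for n in("k1","k2"):
    u,v=proj(V[n],[.545,-.32,.12]).astype(int); u=np.clip(u,100,540); v=max(v,75); print(n,u-100,v-75); o.append(cv2.imread(f"pics/{n}.png")[v-75:v+75,u-100:u+100])
o=[cv2.resize(np.clip(i*1.6,0,255).astype(np.uint8),(400,300),interpolation=cv2.INTER_CUBIC) for i in o]
cv2.imwrite("pics/c5.png",np.vstack([np.hstack(o[:2]),np.hstack([o[2],o[0]*0])]))
E
```

```text
29.4
[  0   0 120   6 627] [0.5591 0.0354 0.06  ]
[   0   27  120   73 5887] [ 0.5571 -0.038   0.06  ]
k1 264 66
k2 165 64
```

View pics/c5.png

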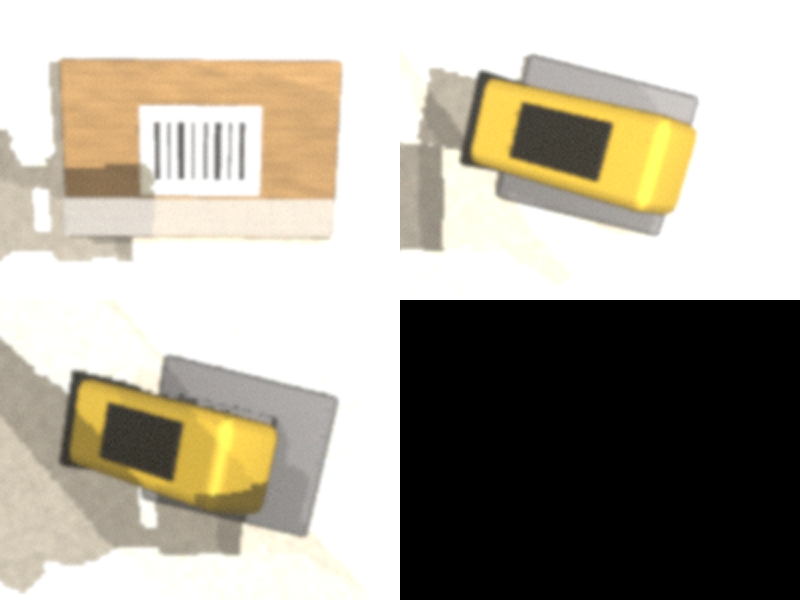

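The label fills crop (138–262,106–195), centred on (.5585,-.017) as predicted. The stand base corners and the head's black panel and rear ridge show clearly in k1 and k2; the scanner is turned about -14°, with its window to the left (-x).

```bash
python3 - <<'E'
from h import *
import pickle
np.set_printoptions(precision=4,suppress=True)
V=pickle.load(open("V3.pkl","rb")); O=dict(k1=(264,66),k2=(165,64))
f=lambda n,p:(O[n][0]+p[0]/2,O[n][1]+p[1]/2)
B={"k1":[(128,55),(296,97),(260,235),(100,197)],"k2":[(168,55),(337,98),(305,236)]}
for n in B:
    q=np.array([plane(V[n],f(n,p),.012) for p in B[n]]); d=q[1]-q[0]; e=q[1]-q[2]
    print(n,(q[0]+q[2])/2,np.arctan2(d[1],d[0]),np.arctan2(-e[0],e[1]),np.linalg.norm(d),np.linalg.norm(e))
T=[]
for n,a,b in [("TL",(123,104),(107,104)),("TR",(212,123),(183,122)),("BR",(200,181),(171,180)),("BL",(112,156),(100,157)),("rT",(262,122),(228,121)),("rB",(245,208),(213,209))]:
    t=tri(V["k1"],f("k1",a),V["k2"],f("k2",b)); T.append(t[0]); print(n,*t)
c=np.mean(T[:4],0); d=(T[0]+T[3]-T[1]-T[2])/2; print(c,np.arctan2(-d[1],-d[0]),np.degrees(np.arcsin(d[2]/np.linalg.norm(d))))
S,yw=np.array([.5,-.32]),0
E
```

```text
k1 [ 0.5538 -0.3225  0.012 ] -0.22862570891737116 -0.20231441668000516 0.10685865475031911 0.087119040341672
k2 [ 0.5544 -0.3223  0.012 ] -0.23867384723982993 -0.2317979089437556 0.10614603569694295 0.08751956486117926
TL [ 0.5057 -0.2986  0.1404] 0.00016541134067154297
TR [ 0.544  -0.3068  0.1641] 0.0003704123565076017
BR [ 0.5388 -0.3309  0.1715] 0.0004002739972608093
BL [ 0.5007 -0.3221  0.1406] 0.0002352424634816309
rT [ 0.5643 -0.3064  0.1715] 0.00026328244658226064
rB [ 0.5576 -0.3421  0.1794] 0.0005228815466237304
[ 0.5223 -0.3146  0.1541] -0.21873384842829593 -34.87882327381564
```

```bash
python3 - <<'E'
from h import *
np.set_printoptions(precision=4,suppress=True)
w=-.225; h=np.array([.554,-.3223,.147]); Rg=down(np.pi/2+w,.4); 
robot.move_ptp(h-.11*Rg[:,2],Rg); robot.move_linear(h,velocity=.1,threshold=8); robot.pause(.1)
print(robot.get_state()["ee_pos"])
robot.gripper_to(.03); s=robot.get_state(); print(s["opening"],s["grasp_force"],s["time"])
if s["grasp_force"]>3:
    robot.move_linear(h+[0,0,.16],velocity=.1); robot.pause(.3); s=robot.get_state(); print(s["opening"],s["force"],s["grasp_force"],s["time"])
    for y in (-.225,0,.2): print(robot.ik([.5585,-.017,.235],down(np.pi/2+y,-.56)),robot.ik([.5585,-.017,.32],down(np.pi/2+y,-.56)))
E
```

```text
[ 0.5543 -0.3224  0.1474]
0.041863029462960395 29.972143471240997 32.2583
0.04207351703490482 [ 0.249  -0.0198 -1.4683] 29.96977686882019 34.3083
[-0.327  -0.0045  0.1881  2.1912  0.4386  0.4633  0.8618] [-0.382  -0.1075  0.2254  2.0762  0.3587  0.6727  0.9691]
[-0.3556 -0.0189  0.3178  2.2041  0.0651  0.3965  1.4817] [-0.3585 -0.1234  0.2961  2.0868  0.1122  0.6158  1.4435]
[-0.3236 -0.0063  0.3813  2.192  -0.3253  0.4307  2.0891] [-0.3252 -0.1126  0.354   2.0757 -0.147   0.6304  1.9032]
```

```bash
python3 - <<'E'
from h import *
np.set_printoptions(precision=4,suppress=True)
R=down(np.pi/2,-.56); p=np.array([.5585,-.017,.32])
robot.move_ptp(p,R); robot.move_linear([*p[:2],.24],velocity=.08); robot.pause(.5)
s=robot.get_state(); print(s["ee_pos"],s["opening"],s["grasp_force"],s["force"],s["time"])
C=snap("scene","s3.png")[0];D=snap("side","d3.png")[0]
print(proj(C,[.5585,-.017,.165]),proj(D,[.5585,-.017,.165]))
a=[cv2.imread("pics/s3.png")[60:360,240:580],cv2.imread("pics/d3.png")[60:360,180:520]]
cv2.imwrite("pics/c6.png",np.clip(np.hstack(a)*1.3,0,255).astype(np.uint8))
E
```

```text
[ 0.5585 -0.017   0.2401] 0.041597628480257186 29.96875673532486 [ 1.4219  0.0072 -1.1952] 37.1833
[319.0896 206.8247] [290.7375 224.4699]
```

View pics/c6.png

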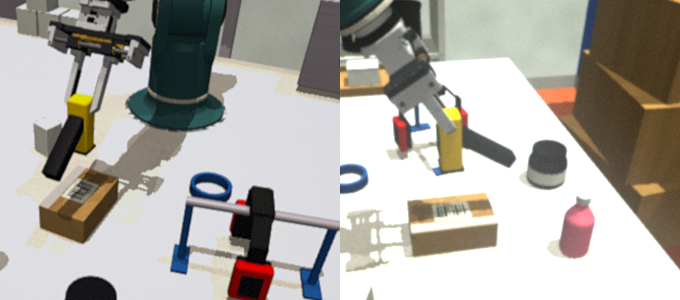

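The head hangs vertically above the label. The window's lower end is near full-frame (322,209) in the scene view and (292,229) in the side view, within a few pixels of the target. The muffs are still on the rail and the carton is flat, so I'll hand in.

```bash
python3 -c "
from rig import robot
print(robot.sign_off())"
```

```text
the job is handed in; nothing more can be done
None
```

I handed the job in at about 37 s: the ear defenders hang over the middle of the rail, and the scanner is held still with its window pointing down about 10 cm above the label (my first grasp of the ear defenders closed on nothing, the second held); the judge's result was not shown to me.

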